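# Turn the counter display to bring the orange tin to the front

## Task

On the trade counter's revolving display, bring the tin with the orange label and cap round to the customers' side: with the fingertips, push the turntable round by its rim or dividers until that tin stands squarely behind the middle of the ticket holder on the display's foot, and leave it at rest there. Do not grip, lift or knock over any of the stock standing on the turntable, and leave the other things on the counter where they are.

Things in the scene. Friction and masses are not known exactly. Their poses are not given: they have to be found in the camera images.
- foot: fixed foot of the revolving display: dark square steel plate 250 mm wide, 10 mm high. Origin: on the counter, on the turning axis; z up; +x points to the display's front, the customers' side (away from the robot, within 0.5 rad). There, centred on +x, 0.18 to 0.22 m from the axis just outside the turntable's edge, a white sloping ticket holder with an orange ticket, 90 mm wide, 41 mm high, is fixed to it
- tray: the turntable: round grey steel tray, 353 mm across, turns either way without stops; bearing drag about 0.8 N at the rim, so after a slow push it coasts only a few degrees. Origin: on the axis, 30 mm above the counter, z up; floor 36 mm, blue lip at the edge to 52 mm above the counter; hub 52 mm wide, to 122 mm. Six compartments, the orange tin's centred on +x, the opposite one empty, the rest one piece of stock each
- divider_end (a point): upright steel end post, 8 mm thick, of one of the six dividers, whose tops are 112 mm above the counter. Each is a 3 mm radial panel from the hub to its end post at 170 mm radius, just inside the lip; they stand at 30, 90, 150, 210, 270 and 330 degrees from the tray's +x. Point: on the post of the 30 degree one, 90 mm above the counter. A fingertip let down beside an end post, above the lip, can push it round
- orange_tin_mid (a point): THE TIN TO BRING ROUND: bare-metal tin with an orange label and orange screw cap, 68 mm across, 85 mm high, about 0.33 kg, loose, standing in a compartment of the turntable about 100 mm from its axis. Point: its centre, half-way up; z up along its axis
- green_tin_mid (a point): metal tin with green label and black cap, 68 mm across, 85 mm high, loose, standing in a compartment of the turntable about 100 mm from its axis. Point: its centre, half-way up; z up along its axis
- white_pot_mid (a point): white pot with blue label, 64 mm across, 75 mm high, loose, standing in a compartment of the turntable about 100 mm from its axis. Point: its centre, half-way up; z up along its axis
- amber_jar_mid (a point): amber jar with paper label and black lid, 58 mm across, 80 mm high, loose, standing in a compartment of the turntable about 100 mm from its axis. Point: its centre, half-way up; z up along its axis
- red_tin_mid (a point): red tin with white label and steel lid, 62 mm across, 70 mm high, loose, standing in a compartment of the turntable about 100 mm from its axis. Point: its centre, half-way up; z up along its axis
- tape_measure: yellow and black tape measure, 68 x 36 x 62 mm; loose on the counter, not part of the job. Origin: underside centre
- pipe_elbow: grey plastic pipe elbow, legs 76 mm long along its +x and +y from its corner, 62 mm across; loose on the counter, not part of the job. Origin: underside below the corner of the elbow
- trowel: trowel lying flat along x, steel blade 130 x 100 mm to +x, red handle to -x, 295 mm long, 28 mm high; loose on the counter, not part of the job. Origin: underside, between blade and handle
- cartridge: upright white and blue sealant cartridge, 50 mm across, 215 mm high; loose on the counter, not part of the job. Origin: underside centre
Mind the look-alikes: they are no part of the job. What is shaped like the part that bears white_pot_mid but purple is not meant.

How it is judged (in metres and radians):
On the way:
1. the fingers push the turntable itself (contact force between the fingers and tray above 0.2 N), for 0.05 s.
At the end, for the whole second after the job is handed in: Orange tin's centre within 20 mm of the line from the turning axis through the ticket holder's middle, on the holder's side; turntable at rest; all five pieces of stock upright on it in their compartments, never lifted; tape measure, elbow, trowel and cartridge within 30 mm of their start (y of orange_tin_mid in the frame of foot between -0.02 and 0.02 m and x of orange_tin_mid in the frame of foot above 0.07 m and angular speed of tray below 0.05 rad/s and angle between each of orange_tin_mid, green_tin_mid, white_pot_mid, amber_jar_mid, red_tin_mid's own z axis and vertical below 0.1 rad and z of each of orange_tin_mid, green_tin_mid in the frame of tray below 0.0535 m and horizontal distance between each of orange_tin_mid, green_tin_mid, white_pot_mid, amber_jar_mid, red_tin_mid and tray below 0.15 m and z of white_pot_mid in the frame of tray below 0.0485 m and z of amber_jar_mid in the frame of tray below 0.051 m and z of red_tin_mid in the frame of tray below 0.046 m and distance of each of tape_measure, pipe_elbow, trowel, cartridge from where it was at the start of the episode below 0.03 m); the robot touches nothing.
It fails at once if any of the stock is lifted off the turntable (by more than 12 mm) (z of any of orange_tin_mid, green_tin_mid in the frame of tray above 0.0605 m or z of white_pot_mid in the frame of tray above 0.0555 m or z of amber_jar_mid in the frame of tray above 0.058 m or z of red_tin_mid in the frame of tray above 0.053 m).
It fails at once if any of the stock is gripped or shoved hard by the fingers (over 5 N) (contact force between the fingers and orange_tin above 5 N or contact force between the fingers and green_tin above 5 N or contact force between the fingers and white_pot above 5 N or contact force between the fingers and amber_jar above 5 N or contact force between the fingers and red_tin above 5 N).
It fails at once if any of the stock is tipped over (angle between any of orange_tin_mid, green_tin_mid, white_pot_mid, amber_jar_mid, red_tin_mid's own z axis and vertical above 0.35 rad).
It fails at once if the tape measure, elbow, trowel or cartridge is shifted by more than 30 mm (distance of any of tape_measure, pipe_elbow, trowel, cartridge from where it was at the start of the episode above 0.03 m).
It also fails if it takes over 64 s, if anything falls off the work surface, if the arm or the gripper's body presses on something with over 40 N, if the wrist force passes 120 N, or if a joint passes its speed limit or range.

## Robot

A 6-joint arm with a two-finger parallel gripper is mounted at the origin on the work surface. World frame = base frame: x ahead of the robot, y to its left, z up, the work surface at z = 0. Lengths are in m, angles in degrees, forces in N, time in s.
With the tool pointing down it reaches from about 0.35 to 0.775 m from the base axis. Payload 5.5 kg.
Tool frame: the origin (TCP) lies between the finger pads; the fingertips stand 17 mm ahead of it and the grasp point (between the pads) lies 2 mm behind it; z points along the fingers, y is the line along which they close (so a half turn about z gives the same grasp; the last joint's range is limited). The gripper opens to 85 mm and grips with 20 to 120 N. Pads are 22 mm wide; open, the fingers measure 114 mm over their backs; the gripper's body (76 mm by 85 mm) begins 54 mm behind the grasp point. The pads swing forward as they close: fully open they stand 13 mm farther back than shut.
Start: joints at [-81.681, 17.945, 2.641, 74.691, 0, 82.002], TCP at [0.162, -0.552, 0.248] pointing down, gripper open.
Joint ranges: [-158.12, 158.12], [-49.38, 96.58], [-58.88, 72.47], [-126.05, 133.96], [-84.25, 85.87], [-180, 180]. Speed limits (degrees/s): [147.25, 147.25, 180, 180, 180, 180].

## Interface

Orientations are given as [roll, pitch, yaw] about the fixed x, y, z axes, in that order (R = Rz(yaw) Ry(pitch) Rx(roll)).
In Python, from bench import bot gives the robot as it stands.
- The arm moves only by the tool play_rows, never from a script. Its argument "increments" is a list that holds one entry, the list of rows, each a list of 5 numbers: the finger opening in cm, from 0 to 8.54, then the shift along the world's x, y, z in cm, then the turn about the world's z in rad. In form: [[[claw, x, y, z, turn], ...]]. A call has exactly 10 rows; each row is the pose to reach, as a shift and turn from the pose commanded when the call began; what a row does not reach only later rows make up. A row lasts 1/10 s, in which the tool goes at most 50 mm and 8.59 degrees, less where a joint would pass 70% of its speed; a pose out of reach is approached as far as the arm can. A call with a gripper value outside its range is refused whole. The fingers move at their own pace and stop on an object; "squeeze" is the grip in N (left out, the last holds). Time passes only in rows, so rows that repeat a pose let the fingers close, or fill a call up. It gives the time, the measured TCP pose, the force, the opening and the grip force at its end, in the units of the state.
- bot.observe(): the state, without advancing time (a new reading comes with each control period).
- bot.read_camera(name): name is "scene" or "top" or "wrist"; returns a dict with "pixels" (400x640x3 uint8, blue, green, red), "fx", "fy", "cx", "cy" (pixels), "T" (4x4, takes a point from camera to world coordinates). Camera axes: x right, y up, looking along -z (the intrinsics and any distortion apply to the point x, -y, -z); pixel columns grow to the right and rows downward; lengths in m; the calibration is good to about 2 mm. A picture is of the moment at which its call begins. There is no depth.
- bot.hand_in(): hands the job in; it is judged then, once.
The state is a dict: "time": time; "joint_positions": joint angles; "dq": joint speeds; "joint_efforts": joint torques, N m; "ee_pos": TCP position; "orientation": TCP orientation; "contact_force": force on the tool from outside, world axes, zero at the start; "moment": the same for the moment, N m; "width": finger opening in m; "gripper_force": force on a finger pad.
Only numpy, scipy, OpenCV 4.12 (cv2) and the standard library are available. Lean on these libraries where they do the work, as an engineer would, in place of code of your own. Each camera call takes 0.05 s, during which the arm holds its last target. There are 200 camera calls.

## Working session

There is one attempt and no reset: what is moved stays moved. The work goes in short steps, Python scripts to look and compute and a tool call to move; the robot and the scene stay as the last step left them, time stands still between calls to the robot, and variables do not carry over. Pictures are saved under pics/ and viewed, at most 10 in all, crops included, and the job is handed in when it is done.

Besides the shell and the picture viewer there is one more tool, called after "Emit:" as name(argument=value, ...), one argument or row to a line, values as JSON. play_rows: Moves the arm, as the interface text tells. Its arguments: {"type":"object","properties":{"increments":{"type":"array"},"squeeze":{"type":"number"}},"required":["increments"]}

```bash
mkdir -p pics
python3 - <<'E'
from bench import bot
import cv2,numpy as np
for n in("top","scene"):
    c=bot.read_camera(n);cv2.imwrite(f"pics/{n}0.png",c["pixels"])
    print(n,c["fx"],c["fy"],c["cx"],c["cy"],[k for k in c]);print(np.round(c["T"],4).tolist())
print(bot.observe())
E
```

```text
top 469.2297587804646 469.2297587804646 314.47887959244144 196.07680180911237 ['pixels', 'fx', 'fy', 'cx', 'cy', 'T']
[[-0.0019, 0.9893, -0.1456, 0.339], [-1.0, -0.003, -0.0072, 0.0084], [-0.0076, 0.1456, 0.9893, 1.3687], [0.0, 0.0, 0.0, 1.0]]
scene 363.7044759763262 363.7044759763262 316.9754267457655 190.90746041021416 ['pixels', 'fx', 'fy', 'cx', 'cy', 'T']
[[-0.213, -0.5044, 0.8368, 1.3296], [0.977, -0.1202, 0.1762, 0.1893], [0.0117, 0.855, 0.5184, 0.588], [0.0, 0.0, 0.0, 1.0]]
{'time': 0.1, 'joint_positions': array([-8.16834064e+01,  1.79878476e+01,  2.58522515e+00,  7.46914395e+01,
        2.36218052e-03,  8.20007732e+01]), 'dq': array([ 0.07465411, -0.09503197,  0.15233708,  0.00062656,  0.0022662 ,
       -0.06702563]), 'joint_efforts': array([ 3.59522746e-03, -4.81723773e+01,  2.99245566e+01,  1.25214615e-02,
       -1.56299848e-04,  1.47813904e-05]), 'ee_pos': array([ 0.1614698 , -0.55142817,  0.24749708]), 'orientation': array([-1.79907182e+02, -1.54288252e-02,  1.63158060e+01]), 'contact_force': array([-0.55054257, -0.23860048, -0.52677025]), 'moment': array([-0.0194515 , -0.01421532, -0.02676834]), 'gripper_force': 0.0, 'width': 0.08550731382993386}
```

View pics/top0.png

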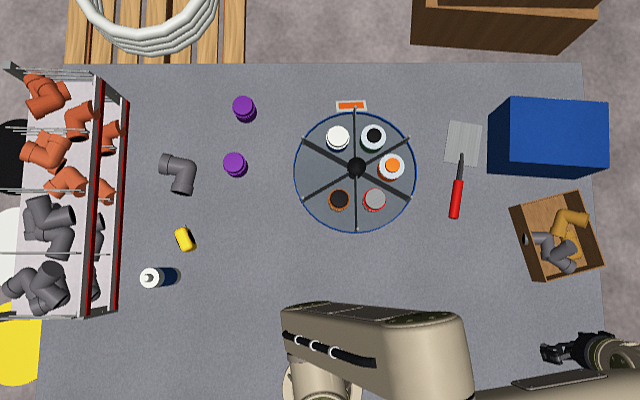

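View pics/scene0.png

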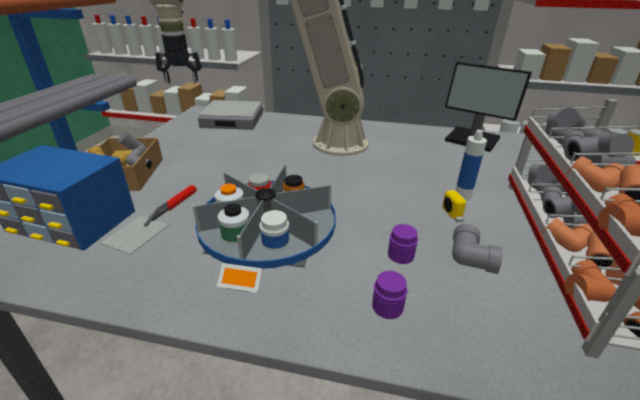

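The top view shows the hub at (356,167), orange cap at (392,166), ticket holder centred at about (351,105), and the empty compartment at the left. The plan is to push the divider on that compartment's near side counter-clockwise by about 90°.

```bash
cat > h.py <<'E'
from bench import bot
import cv2,numpy as np
def ray(c,u,v,z):
    T=c["T"];d=T[:3,:3]@np.array([(u-c["cx"])/c["fx"],-(v-c["cy"])/c["fy"],-1]);o=T[:3,3]
    return (o+d*(z-o[2])/d[2])[:2]
E
python3 - <<'E'
from h import *
c=bot.read_camera("top");p=c["pixels"]
cv2.imwrite("pics/crop1.png",cv2.resize(p[90:245,280:430],None,fx=3.8,fy=3.8,interpolation=cv2.INTER_CUBIC))
hsv=cv2.cvtColor(p,cv2.COLOR_BGR2HSV)
m=cv2.inRange(hsv,(5,150,120),(20,255,255));n,l,s,ce=cv2.connectedComponentsWithStats(m)
for i in range(1,n):
    if s[i,4]>40 and 290<ce[i][0]<420: print("orange",ce[i],s[i])
# lip: blue ring
m=cv2.inRange(hsv,(100,100,40),(125,255,255));m[:,:285]=0;m[:,425:]=0;m[:100]=0;m[240:]=0
pts=np.argwhere(m)[:,::-1]
w=np.array([ray(c,u,v,.052) for u,v in pts]); h=cv2.convexHull(w.astype(np.float32))[:,0]
A=np.c_[2*h,np.ones(len(h))];x=np.linalg.lstsq(A,(h**2).sum(1),rcond=None)[0];print("lip centre",x[:2],np.sqrt(x[2]+x[:2]@x[:2]))
print("hub",ray(c,356.5,167,.122))
E
```

```text
orange [350.57142857 104.9047619 ] [339 102  25   7 126]
orange [392.16149068 164.60248447] [385 158  15  14 161]
orange [337.70114943 200.98850575] [328 189  22  21  87]
lip centre [ 0.60610875 -0.09617719] 0.1768344327867633
hub [ 0.60180761 -0.09647067]
```

View pics/crop1.png

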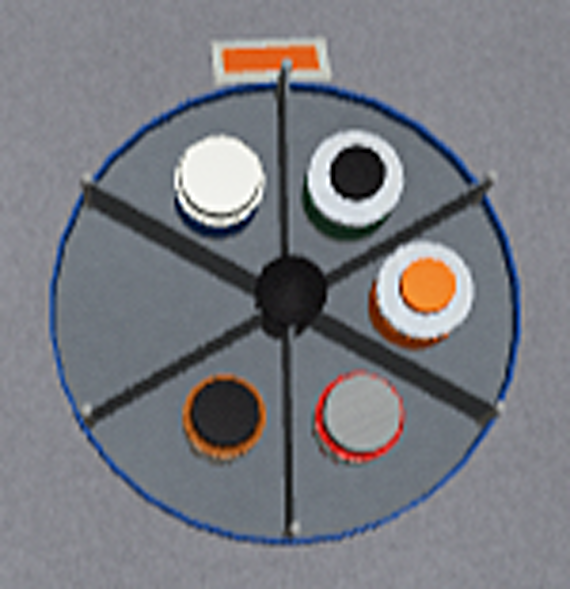

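The crop shows six end posts: (88,412), (85,182), (287,67), (490,182), (498,408) and (292,530). The empty compartment is at left, the orange cap is at (428,287) and the ticket centre is at (270,58).

Run:
```python
from h import *
c=bot.read_camera("top")
C=np.array([.606,-.0962])
f=lambda a:(np.hypot(*a),np.degrees(np.arctan2(a[1],a[0])))
for u,v in [(88,412),(85,182),(287,67),(490,182),(498,408),(292,530)]:
    w=ray(c,280+u/3.8-.4,90+v/3.8-.4,.112);print("post",w,f(w-C))
for z in(.02,.03):w=ray(c,350.6,104.9,z);print("ticket",w,f(w-C))
w=ray(c,392.2,164.6,.121);print("cap",w,f(w-C))
```

```text
post [0.51880074 0.04930212] (np.float64(0.16963070964336108), np.float64(120.93421162906593))
post [0.68746479 0.05176997] (np.float64(0.1689130688647533), np.float64(61.16504183842086))
post [ 0.77359087 -0.0960283 ] (np.float64(0.16759095767144933), np.float64(0.058701762788765446))
post [ 0.68628257 -0.24177109] (np.float64(0.16624149157279897), np.float64(-61.12322839640401))
post [ 0.52079705 -0.24231002] (np.float64(0.16913804758125428), np.float64(-120.24827440586706))
post [ 0.43437449 -0.09462156] (np.float64(0.17163277217758507), np.float64(179.47306597094294))
ticket [ 0.81271081 -0.09025572] (np.float64(0.20679626249871694), np.float64(1.6471733487150082))
ticket [ 0.80919876 -0.08952443] (np.float64(0.2033083836606267), np.float64(1.881626996214028))
cap [ 0.60831447 -0.19337714] (np.float64(0.09720469443317456), np.float64(-88.63564209355897))
```

Emit:
play_rows(
  increments=[
    [[0, 1.5, 2.2, 0, 0.03], [0, 4, 5.8, 0, 0.06], [0, 7, 10, 0, 0.09], [0, 10, 14.4, 0, 0.12], [0, 13, 18.7, 0, 0.15], [0, 16, 23, 0, 0.18], [0, 19, 27.4, 0, 0.21], [0, 22, 31.7, 0, 0.24], [0, 24, 34.6, 0, 0.24], [0, 25, 36, 0, 0.24]],
  ],
  squeeze=20,
)

```text
time: 1.2
ee_pos: [0.4129, -0.1884, 0.2484]
orientation: [-180.0, -0.0, 30.3]
contact_force: [-0.1, -1.3, -0.2]
width: 0.0001
gripper_force: 0.0
```

Emit:
play_rows(
  increments=[
    [[0, 1.5, 2.2, 0, 0], [0, 4, 5.8, 0, 0], [0, 7, 10, 0, 0], [0, 10, 14.4, 0, 0], [0, 13, 18.7, 0, 0], [0, 15.5, 22, -1, 0], [0, 16.7, 23.9, -3, 0], [0, 16.7, 23.9, -5, 0], [0, 16.7, 23.9, -6, 0], [0, 16.7, 23.9, -6, 0]],
  ],
)

```text
time: 2.2
ee_pos: [0.5772, 0.0471, 0.1865]
orientation: [-179.9, 0.2, 30.1]
contact_force: [-0.8, 0.4, 0.2]
width: 0.0001
gripper_force: 0.0
```

Run:
```python
from h import *
s=bot.observe();print(s["time"],s["ee_pos"],s["orientation"],s["joint_positions"],s["width"],s["contact_force"])
cv2.imwrite("pics/top2.png",cv2.resize(bot.read_camera("top")["pixels"][80:280,250:450],None,fx=2.8,fy=2.8))
cv2.imwrite("pics/w2.png",bot.read_camera("wrist")["pixels"])
```

```text
2.2 [0.57715913 0.04710009 0.18647311] [-179.88470122    0.19374593   30.06747754] [-3.27045163e+00  1.99554942e+01 -3.27084857e+00  6.69988864e+01
 -1.01521181e-02  1.46662286e+02] 0.00011367355860114656 [-0.77024616  0.43025227  0.15834412]
```

View pics/w2.png

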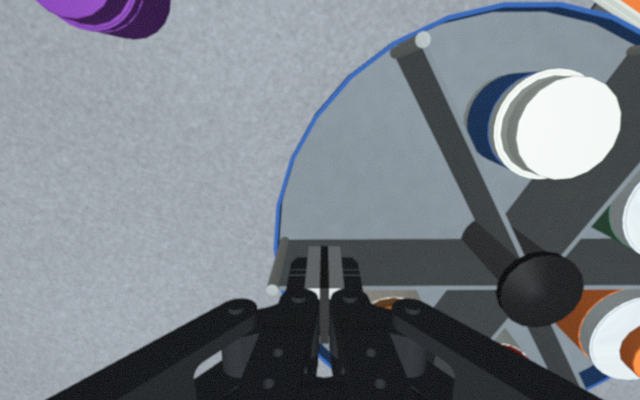

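Emit:
play_rows(
  increments=[
    [[0, 0, 0, -1, 0], [0, 0, 0, -2, 0], [0, 0, 0, -3, 0], [0, 0, 0, -4, 0], [0, 0, 0, -5, 0], [0, 0, 0, -6, 0], [0, 0, 0, -7, 0], [0, 0, 0, -8, 0], [0, 0, 0, -9, 0], [0, 0, 0, -9.6, 0]],
  ],
)

```text
time: 3.3
ee_pos: [0.5781, 0.0472, 0.0911]
orientation: [-180.0, 0.1, 30.1]
contact_force: [-0.1, -0.0, 0.2]
width: 0.0002
gripper_force: 0.0
```

Run:
```python
from h import *
s=bot.observe();print(s["time"],s["ee_pos"],s["contact_force"])
cv2.imwrite("pics/s3.png",cv2.resize(bot.read_camera("scene")["pixels"][130:300,160:380],None,fx=3.4,fy=3.4))
C=np.array([.605,-.096]);p=s["ee_pos"][:2]
a=101.;knots=[a]
for n in range(5):
    P=C+.145*np.array([np.cos(np.radians(a)),np.sin(np.radians(a))]); rows=[]
    for k in range(1,11):
        b=np.radians(a+2*k if n<4 else a+k*1.8);q=C+.145*np.array([np.cos(b),np.sin(b)])-P
        rows.append([0,*np.round(q*100,1).tolist(),0,round(float(b-np.radians(a)),3) if a+2*k>112 else 0])
    print(n,a,P,rows);a=np.degrees(b)
```

```text
3.3 [0.57808267 0.04716353 0.09106796] [-0.1361224  -0.02934256  0.16402675]
0 101.0 [0.5773327  0.04633594] [[0, -0.5, -0.1, 0, 0], [0, -1.0, -0.2, 0, 0], [0, -1.5, -0.4, 0, 0], [0, -2.0, -0.5, 0, 0], [0, -2.4, -0.7, 0, 0], [0, -2.9, -0.9, 0, 0.209], [0, -3.4, -1.1, 0, 0.244], [0, -3.8, -1.3, 0, 0.279], [0, -4.3, -1.6, 0, 0.314], [0, -4.7, -1.8, 0, 0.349]]
1 121.0 [0.53031948 0.02828926] [[0, -0.4, -0.3, 0, 0.035], [0, -0.8, -0.6, 0, 0.07], [0, -1.3, -0.8, 0, 0.105], [0, -1.7, -1.2, 0, 0.14], [0, -2.0, -1.5, 0, 0.175], [0, -2.4, -1.8, 0, 0.209], [0, -2.8, -2.2, 0, 0.244], [0, -3.1, -2.5, 0, 0.279], [0, -3.5, -2.9, 0, 0.314], [0, -3.8, -3.3, 0, 0.349]]
2 141.0 [ 0.49231384 -0.00474854] [[0, -0.3, -0.4, 0, 0.035], [0, -0.6, -0.8, 0, 0.07], [0, -0.9, -1.2, 0, 0.105], [0, -1.2, -1.7, 0, 0.14], [0, -1.4, -2.1, 0, 0.175], [0, -1.7, -2.5, 0, 0.209], [0, -1.9, -3.0, 0, 0.244], [0, -2.1, -3.5, 0, 0.279], [0, -2.3, -3.9, 0, 0.314], [0, -2.4, -4.4, 0, 0.349]]
3 161.0 [ 0.46789981 -0.04879262] [[0, -0.2, -0.5, 0, 0.035], [0, -0.3, -1.0, 0, 0.07], [0, -0.4, -1.5, 0, 0.105], [0, -0.5, -2.0, 0, 0.14], [0, -0.6, -2.5, 0, 0.175], [0, -0.7, -3.0, 0, 0.209], [0, -0.7, -3.5, 0, 0.244], [0, -0.8, -4.0, 0, 0.279], [0, -0.8, -4.5, 0, 0.314], [0, -0.8, -5.0, 0, 0.349]]
4 181.0 [ 0.46002208 -0.0985306 ] [[0, 0.0, -0.5, 0, 0.031], [0, 0.0, -0.9, 0, 0.063], [0, 0.1, -1.4, 0, 0.094], [0, 0.1, -1.8, 0, 0.126], [0, 0.2, -2.3, 0, 0.157], [0, 0.3, -2.7, 0, 0.188], [0, 0.4, -3.2, 0, 0.22], [0, 0.5, -3.6, 0, 0.251], [0, 0.6, -4.0, 0, 0.283], [0, 0.8, -4.5, 0, 0.314]]
```

View pics/s3.png

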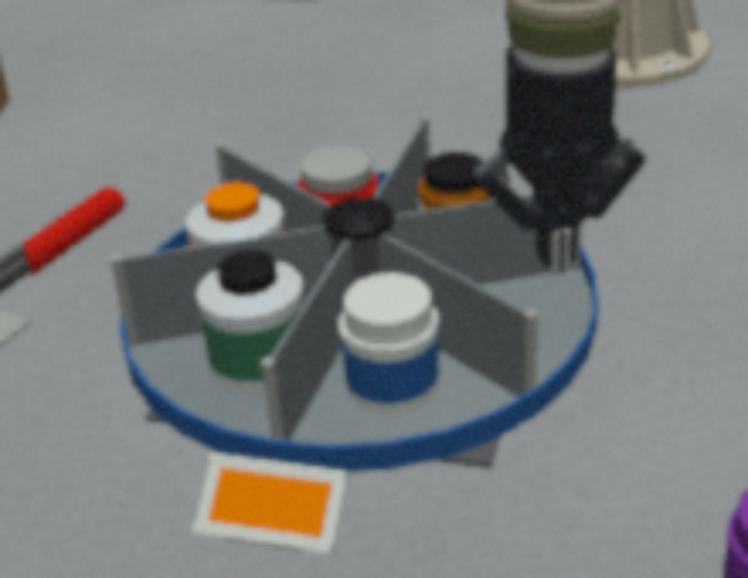

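The fingertips are down in the empty compartment beside the near divider, at about (560,250), and clear of all the stock. Now I'll push it round.

Emit:
play_rows(
  increments=[
    [[0, -0.5, -0.1, 0, 0], [0, -1.0, -0.3, 0, 0], [0, -1.5, -0.5, 0, 0], [0, -2.0, -0.6, 0, 0], [0, -2.4, -0.8, 0, 0], [0, -2.9, -1.0, 0, 0], [0, -3.4, -1.2, 0, 0], [0, -3.9, -1.4, 0, 0.035], [0, -4.4, -1.7, 0, 0.07], [0, -4.8, -1.9, 0, 0.105]],
  ],
)

```text
time: 4.35
ee_pos: [0.5304, 0.0279, 0.0925]
orientation: [180.0, -0.0, 36.2]
contact_force: [1.9, 0.7, -0.8]
width: -0.0
gripper_force: 0.6
```

Emit:
play_rows(
  increments=[
    [[0, -0.4, -0.3, 0, 0.035], [0, -0.8, -0.6, 0, 0.07], [0, -1.3, -0.8, 0, 0.105], [0, -1.7, -1.2, 0, 0.14], [0, -2.0, -1.5, 0, 0.175], [0, -2.4, -1.8, 0, 0.209], [0, -2.8, -2.2, 0, 0.244], [0, -3.1, -2.5, 0, 0.279], [0, -3.5, -2.9, 0, 0.314], [0, -3.8, -3.3, 0, 0.349]],
  ],
)

```text
time: 5.35
ee_pos: [0.4924, -0.0049, 0.0925]
orientation: [180.0, -0.0, 56.2]
contact_force: [-0.3, 2.1, 1.0]
width: -0.0003
gripper_force: 0.5
```

Run:
```python
from h import *
s=bot.observe();print(s["time"],s["ee_pos"],s["contact_force"],s["orientation"])
cv2.imwrite("pics/s4.png",cv2.resize(bot.read_camera("scene")["pixels"][130:300,160:380],None,fx=3.4,fy=3.4))
```

```text
5.35 [ 0.49240255 -0.00489599  0.09250063] [-0.29730424  2.06608145  0.97490254] [ 1.79977194e+02 -4.02759319e-02  5.61741453e+01]
```

View pics/s4.png

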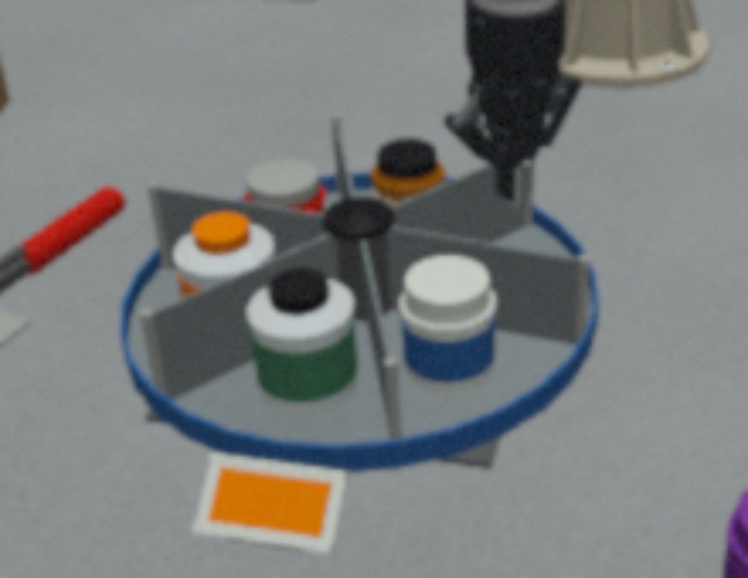

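The turntable is following the push: the tins have come round counter-clockwise and are upright. Continuing.

Emit:
play_rows(
  increments=[
    [[0, -0.3, -0.4, 0, 0.035], [0, -0.6, -0.8, 0, 0.07], [0, -0.9, -1.2, 0, 0.105], [0, -1.2, -1.7, 0, 0.14], [0, -1.4, -2.1, 0, 0.175], [0, -1.7, -2.5, 0, 0.209], [0, -1.9, -3.0, 0, 0.244], [0, -2.1, -3.5, 0, 0.279], [0, -2.3, -3.9, 0, 0.314], [0, -2.4, -4.4, 0, 0.349]],
  ],
)

```text
time: 6.4
ee_pos: [0.4682, -0.0487, 0.0923]
orientation: [-180.0, -0.0, 76.1]
contact_force: [-1.2, 1.7, 0.7]
width: -0.0002
gripper_force: 0.5
```

Emit:
play_rows(
  increments=[
    [[0, -0.2, -0.5, 0, 0.035], [0, -0.3, -1.0, 0, 0.07], [0, -0.4, -1.5, 0, 0.105], [0, -0.5, -2.0, 0, 0.14], [0, -0.6, -2.5, 0, 0.175], [0, -0.7, -3.0, 0, 0.209], [0, -0.7, -3.5, 0, 0.244], [0, -0.8, -4.0, 0, 0.279], [0, -0.8, -4.5, 0, 0.314], [0, -0.8, -5.0, 0, 0.349]],
  ],
)

```text
time: 7.4
ee_pos: [0.4603, -0.0987, 0.0923]
orientation: [180.0, -0.0, 96.1]
contact_force: [-0.1, 0.8, -0.6]
width: -0.0001
gripper_force: 0.6
```

Emit:
play_rows(
  increments=[
    [[0, 0.0, -0.5, 0, 0.031], [0, 0.0, -0.9, 0, 0.063], [0, 0.1, -1.4, 0, 0.094], [0, 0.1, -1.8, 0, 0.126], [0, 0.2, -2.3, 0, 0.157], [0, 0.3, -2.7, 0, 0.188], [0, 0.4, -3.1, 0, 0.215], [0, 0.45, -3.4, 0, 0.235], [0, 0.5, -3.6, 0, 0.251], [0, 0.5, -3.6, 0, 0.251]],
  ],
)

```text
time: 8.4
ee_pos: [0.4656, -0.1352, 0.0923]
orientation: [180.0, 0.0, 110.4]
contact_force: [1.4, 0.3, 0.1]
width: -0.0001
gripper_force: 0.0
```

```bash
cat > look.py <<'E'
from h import *
import sys
s=bot.observe();print(s["time"],s["ee_pos"],s["contact_force"],s["orientation"])
c=bot.read_camera("scene");p=c["pixels"]
cv2.imwrite(sys.argv[1],cv2.resize(p[130:300,160:380],None,fx=3.4,fy=3.4))
C=np.array([.605,-.096])
for n in("top","scene"):
    c=bot.read_camera(n)
    m=cv2.inRange(cv2.cvtColor(c["pixels"],cv2.COLOR_BGR2HSV),(5,150,120),(20,255,255))
    k,l,s,ce=cv2.connectedComponentsWithStats(m)
    for i in range(1,k):
        if s[i,4]>25:
          for z in(.121,.02):
            w=ray(c,*ce[i],z);d=w-C
            if np.hypot(*d)<.26: print(n,z,s[i,4],ce[i],w,np.hypot(*d),np.degrees(np.arctan2(d[1],d[0])))
E
python3 look.py pics/s5.png
```

```text
8.4 [ 0.46562839 -0.13517855  0.09233826] [1.44019129 0.34675075 0.0898339 ] [1.79993673e+02 2.27173971e-02 1.10435068e+02]
top 0.121 135 [350.86666667 104.97777778] [ 0.77701192 -0.08360378] 0.17245801366532282 4.121955341398771
top 0.02 135 [350.86666667 104.97777778] [ 0.81246526 -0.09104915] 0.20752432636478335 1.3670193238464785
top 0.121 161 [360.59006211 131.34161491] [ 0.70169157 -0.10925086] 0.09759531350153604 -7.803352234606932
top 0.02 161 [360.59006211 131.34161491] [ 0.73104796 -0.11877228] 0.1280885097211469 -10.240800152528038
scene 0.121 40 [245.225 186.475] [ 0.59673197 -0.14966934] 0.05430247244634821 -98.75785228411021
scene 0.02 40 [245.225 186.475] [ 0.43822755 -0.22298196] 0.2096126648746959 -142.71404768778922
scene 0.121 188 [245.13829787 213.62765957] [ 0.70887777 -0.10487406] 0.10425612452859781 -4.882802446106218
scene 0.02 188 [245.13829787 213.62765957] [ 0.57462958 -0.16849782] 0.07860213902033467 -112.72954195216849
scene 0.121 385 [247.76363636 237.74805195] [ 0.78821842 -0.06734698] 0.18544536482540447 8.888333021761822
scene 0.02 385 [247.76363636 237.74805195] [ 0.67113097 -0.12285394] 0.07137533668532722 -22.100698384118502
scene 0.02 494 [238.99392713 277.19635628] [ 0.80271314 -0.09099179] 0.1977765632524474 1.4510304788347608
```

View pics/s5.png

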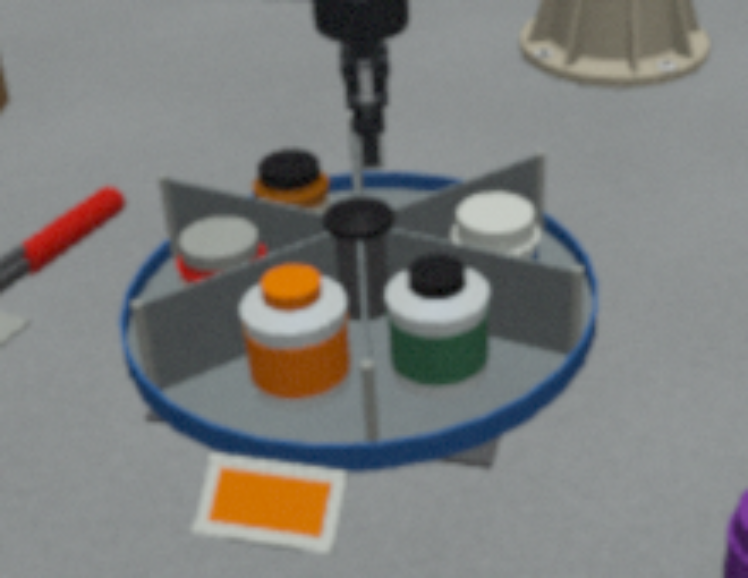

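The orange tin is now almost behind the holder, with its cap at (292,285) in the crop. It measures about -6° against about 1.4° for the ticket, so I'll add a slow nudge of about 7.5°.

Emit:
play_rows(
  increments=[
    [[0, 0.05, -0.25, 0, 0.02], [0, 0.1, -0.5, 0, 0.035], [0, 0.2, -0.7, 0, 0.05], [0, 0.3, -0.95, 0, 0.07], [0, 0.4, -1.2, 0, 0.09], [0, 0.5, -1.4, 0, 0.105], [0, 0.55, -1.6, 0, 0.12], [0, 0.6, -1.7, 0, 0.13], [0, 0.65, -1.8, 0, 0.13], [0, 0.65, -1.8, 0, 0.13]],
  ],
)

```text
time: 9.55
ee_pos: [0.4723, -0.1531, 0.0924]
orientation: [180.0, 0.0, 117.9]
contact_force: [-0.1, -0.6, 0.2]
width: 0.0003
gripper_force: 0.1
```

```bash
python3 look.py pics/s6.png | grep -v "top 0.02\|scene 0.121 [34]"
python3 - <<'E'
from h import *
c=bot.read_camera("scene")
a=ray(c,204.1,252.1,.01);b=ray(c,304.1,265.9,.01);print("foot corners",a,b,np.hypot(*(b-a)),(a+b)/2, np.degrees(np.arctan2(*((b-a)*[-1,1]))))
E
```

```text
9.55 [ 0.47225991 -0.15310299  0.09236028] [-0.14209549 -0.58112626  0.19878976] [1.79988398e+02 2.30179351e-02 1.17894224e+02]
top 0.121 135 [350.86666667 104.97777778] [ 0.77701192 -0.08360378] 0.17245801366532282 4.121955341398771
top 0.121 156 [355.87179487 131.17948718] [ 0.70220359 -0.0963315 ] 0.09720415974397945 -0.19539663263800836
scene 0.02 40 [242.05  188.175] [ 0.44998544 -0.22849303] 0.20392135358434613 -139.47904359619685
scene 0.121 189 [250.35978836 214.46031746] [ 0.70926319 -0.09236525] 0.1043265226678651 1.9965954616799906
scene 0.02 189 [250.35978836 214.46031746] [ 0.57509836 -0.15328346] 0.06461813052767505 -117.56430617797541
scene 0.02 387 [252.70284238 238.71317829] [ 0.67193139 -0.10962057] 0.068303225367885 -11.502648332112066
scene 0.02 493 [238.95943205 277.20689655] [ 0.80275931 -0.09105174] 0.1978212065131118 1.4333343002787322
foot corners [ 0.73436949 -0.20926431] [0.72661165 0.03461773] 0.24400539277903296 [ 0.73049057 -0.08732329] 1.8219533655021714
```

View pics/s6.png

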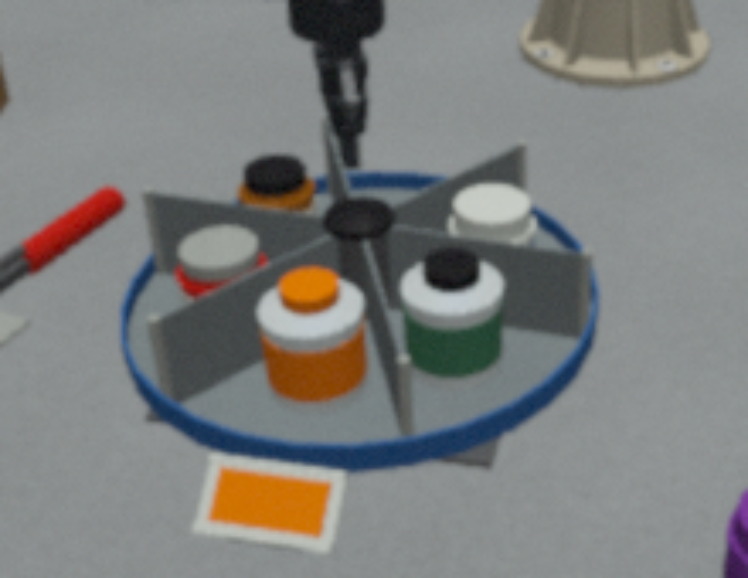

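The tin is at 0–2° against a target of about 1.5°, so it is squarely behind the holder. Now I'll back off and rise.

Emit:
play_rows(
  increments=[
    [[0, -0.2, 0.4, 0, 0], [0, -0.4, 0.9, 0, 0], [0, -0.6, 1.4, 0, 0], [0, -0.6, 1.4, 1, 0], [0, -0.6, 1.4, 3, 0], [0, -0.6, 1.4, 6, 0], [0, -0.6, 1.4, 9, 0], [0, -0.6, 1.4, 12, 0], [0, -0.6, 1.4, 13, 0], [0, -0.6, 1.4, 13, 0]],
  ],
)

```text
time: 10.75
ee_pos: [0.4671, -0.1393, 0.2243]
orientation: [179.9, 0.2, 117.9]
contact_force: [0.1, -0.5, -0.6]
width: 0.0
gripper_force: 0.0
```

Emit:
play_rows(
  increments=[
    [[0, 0, 0, 0, 0], [0, 0, 0, 0, 0], [0, 0, 0, 0, 0], [0, 0, 0, 0, 0], [0, 0, 0, 0, 0], [0, 0, 0, 0, 0], [0, 0, 0, 0, 0], [0, 0, 0, 0, 0], [0, 0, 0, 0, 0], [0, 0, 0, 0, 0]],
  ],
)

```text
time: 11.75
ee_pos: [0.4661, -0.1389, 0.2224]
orientation: [180.0, 0.0, 117.9]
contact_force: [0.1, 0.4, -0.3]
width: -0.0
gripper_force: 0.0
```

```bash
python3 look.py pics/s7.png | grep "^[0-9]\|top 0.121\|scene 0.121 1\|scene 0.02 4"
```

```text
11.75 [ 0.46608049 -0.13889209  0.22239473] [ 0.09053993  0.44640947 -0.26317761] [1.79988965e+02 9.23804354e-03 1.17903971e+02]
top 0.121 135 [350.86666667 104.97777778] [ 0.77701192 -0.08360378] 0.17245801366532282 4.121955341398771
top 0.121 158 [355.83544304 131.24683544] [ 0.7020135  -0.09622908] 0.09701376927007548 -0.13529606154315013
scene 0.121 189 [250.35978836 214.46031746] [ 0.70926319 -0.09236525] 0.1043265226678651 1.9965954616799906
scene 0.02 494 [238.99392713 277.19635628] [ 0.80271314 -0.09099179] 0.1977765632524474 1.4510304788347608
```

View pics/s7.png

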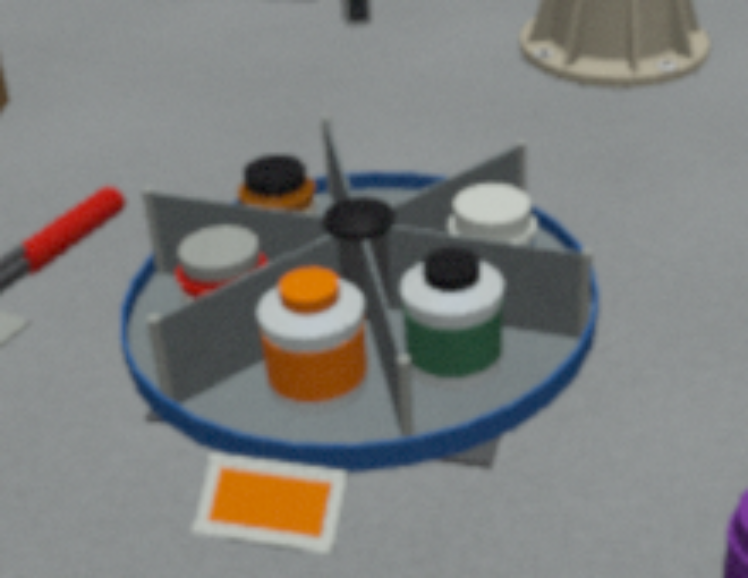

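The gripper is clear, the turntable is at rest, and the orange tin stands behind the holder with all the stock upright.

```bash
python3 -c "
from bench import bot
print(bot.hand_in())"
```

```text
the job is handed in; nothing more can be done
None
```

The orange tin is round on the customers' side, a few millimetres at most off the line through the middle of the ticket holder (20 mm allowed); the turntable is at rest with all five pieces of stock upright, the gripper is clear, and the job is handed in, though no verdict came back.

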